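Set up a casting ring on the vibrator from behind the jars

TASK

Set up the casting ring on the vibrator for investing: the sprue base with its wax pattern and the two steel rings stand in the back bays of the organiser, each behind a jar. First stand the two jars that are in front of the sprue base and the larger ring upright on the steel tray, then set the sprue base upright in the middle of the vibrator's round rubber table, and after that lower the larger ring over it until it sits flat on the base's flange, without knocking the wax pattern. Finally put each jar back upright on the very spot on the organiser's ledge where it stood; the small ring stays in its bay.

Things in the scene. Friction and masses are not known exactly. Their poses are not given: they have to be found in the camera images.
- organiser: grey bench organiser, fixed; origin: centre of its underside, x to its back, y to its left; 170 (x) x 254 (y) mm, floor 6 thick. Bays centred at y = -82, 0, 82, 74 wide; dividers 40 high from x = -4 to the back wall (x = 79, 52 high); bay things stand at x = 25, with room for a finger behind. In front an open ledge, one jar before each bay at x = -38, lip 12 high at x = -83
- steel_tray: shallow stainless steel tray, fixed, 120 mm along its x, 172 mm along its y; origin at the centre of its underside, floor 3 mm thick, rim 13 mm high; the side area for two jars
- vibrator_table (a point): laboratory vibrator, fixed: white housing 140 x 116 mm with dial and switch in front, on it a round black rubber table 106 mm across with a rounded edge 2 mm high; this point is the centre of the table's upper face, 66 mm above the worktop
- sprue_base_mid (a point): sprue base (crucible former), loose: dark grey rubber-like round flange 56 mm across and 10 mm thick, on it a round seat 41 mm across up to 13 mm and a cone up to 29 mm above the underside; it is to be held by the flange's edge. This point is on its axis, half-way up the flange, 5 mm above the underside; z up
- wax_pattern: small green wax crown on a thin sprue, fixed on top of the sprue base's cone, 14 mm across; origin on the axis at its foot, 28.5 mm above the base's underside; its top is 48 mm above the underside. Never load it with more than 3 N
- large_ring_mid (a point): larger casting ring, loose: plain steel tube open at both ends, 51 mm outside, 47 mm inside, 50 mm high; this point is its centre, half-way up. Seated on the sprue base it rests on the flange, its centre 30 mm above point sprue_base_mid, with 3 mm play all round the seat
- small_ring_mid (a point): smaller casting ring, loose: steel tube 37 mm outside, 33 mm inside, 40 mm high, too narrow for the sprue base; this point is its centre, half-way up. It stays where it is
- jar_powder_mid (a point): wide white jar with a blue lid, loose, 62 mm across, 74 mm high; this point is its centre, half-way up; z up
- jar_liquid_mid (a point): brown bottle with a narrow black cap (28 mm), loose, body 42 mm across up to about 55 mm, 82 mm high in all; this point is its centre, half-way up; z up
- jar_sep_mid (a point): white jar with a red lid (41 mm), loose, body 48 mm across, 58 mm high; this point is its centre, half-way up; z up
There are look-alikes about, which are no part of the job. What is shaped like the part that bears jar_liquid_mid but orange is not meant. Leave any yellow look-alike of the part that bears jar_powder_mid alone.

How it is judged:
On the way, in this order (a step that is already met when the one before it is completed fails the run):
1. two jars stand upright on the steel tray ((((x of jar_powder_mid in the frame of steel_tray between -0.045 and 0.045 m and y of jar_powder_mid in the frame of steel_tray between -0.07 and 0.07 m and z of jar_powder_mid in the frame of steel_tray between 0.033 and 0.047 m and angle between jar_powder_mid's own z axis and vertical below 0.1 rad) and (x of jar_liquid_mid in the frame of steel_tray between -0.045 and 0.045 m and y of jar_liquid_mid in the frame of steel_tray between -0.07 and 0.07 m and z of jar_liquid_mid in the frame of steel_tray between 0.037 and 0.051 m and angle between jar_liquid_mid's own z axis and vertical below 0.1 rad)) or ((x of jar_liquid_mid in the frame of steel_tray between -0.045 and 0.045 m and y of jar_liquid_mid in the frame of steel_tray between -0.07 and 0.07 m and z of jar_liquid_mid in the frame of steel_tray between 0.037 and 0.051 m and angle between jar_liquid_mid's own z axis and vertical below 0.1 rad) and (x of jar_sep_mid in the frame of steel_tray between -0.045 and 0.045 m and y of jar_sep_mid in the frame of steel_tray between -0.07 and 0.07 m and z of jar_sep_mid in the frame of steel_tray between 0.025 and 0.039 m and angle between jar_sep_mid's own z axis and vertical below 0.1 rad)) or ((x of jar_powder_mid in the frame of steel_tray between -0.045 and 0.045 m and y of jar_powder_mid in the frame of steel_tray between -0.07 and 0.07 m and z of jar_powder_mid in the frame of steel_tray between 0.033 and 0.047 m and angle between jar_powder_mid's own z axis and vertical below 0.1 rad) and (x of jar_sep_mid in the frame of steel_tray between -0.045 and 0.045 m and y of jar_sep_mid in the frame of steel_tray between -0.07 and 0.07 m and z of jar_sep_mid in the frame of steel_tray between 0.025 and 0.039 m and angle between jar_sep_mid's own z axis and vertical below 0.1 rad)))), for 0.2 s.
2. the sprue base stands upright in the middle of the vibrator's table (horizontal distance between sprue_base_mid and vibrator_table below 0.015 m and z of sprue_base_mid in the frame of vibrator_table between 0 and 0.009 m and angle between sprue_base_mid's own z axis and vertical below 0.07 rad), for 0.2 s.
3. the larger ring sits over the sprue base, flat on its flange (all of step 2 and horizontal distance between large_ring_mid and sprue_base_mid below 0.006 m and z of large_ring_mid in the frame of sprue_base_mid between 0.026 and 0.033 m and angle between large_ring_mid's own z axis and vertical below 0.07 rad), for 0.2 s.
At the end, for the whole second after the job is handed in: sprue base upright within 15 mm of the centre of the vibrator's table, larger ring flat on its flange within 6 mm of its axis, each jar upright within 12 mm and the small ring within 12 mm of where it stood at the start; all released and still (all of step 3 and distance of each of jar_powder_mid, jar_liquid_mid, jar_sep_mid, small_ring_mid from where it was at the start of the episode below 0.012 m and angle between each of jar_powder_mid, jar_liquid_mid, jar_sep_mid's own z axis and vertical below 0.07 rad); the robot touches nothing.
It fails at once if the wax pattern was knocked (more than 3 N on it) (contact force between wax_pattern and large_ring above 3 N or contact force between wax_pattern and the fingers above 3 N or contact force between wax_pattern and the arm above 3 N).
It fails at once if a jar was tipped over (angle between any of jar_powder_mid, jar_liquid_mid, jar_sep_mid's own z axis and vertical above 0.8 rad).
It also fails if it takes over 138 s, if anything falls off the work surface, if the arm or the gripper's body presses on something with over 40 N, if the wrist force passes 120 N, or if a joint passes its speed limit or range.

ROBOT

A 6-joint arm with a two-finger parallel gripper is mounted at the origin on a cart in front of the work surface, level with it; the furniture and walls round the work are solid. World frame = base frame: x ahead of the robot, y to its left, z up, the work surface at z = 0. Lengths are in m, angles in rad, forces in N, time in s.
With the tool pointing down it reaches from about 0.35 to 0.85 m from the base axis. Payload 8.1 kg.
Tool frame: the origin (TCP) lies midway between the tips of the shut fingers; the grasp point (between the pads) lies 19 mm behind it (robot.grip_point_offset is the distance from the TCP to the grasp point, in m); z points along the fingers, y is the line along which they close (so a half turn about z gives the same grasp; the last joint's range is limited). The gripper opens to 93 mm and grips with 3 to 60 N. Pads are 15 mm wide; open, the fingers measure 128 mm over their backs; the gripper's body (75 mm by 188 mm) begins 65 mm behind the grasp point.
Start: joints at [-1.204, 0.13, 1.488, -0, 1.523, -0.085], TCP at [0.262, -0.54, 0.189] pointing down, gripper open.
Joint ranges: [-2.96, 2.96], [-0.89, 2.26], [0.02, 2.5], [-1.34, 4.48], [0, 2.73], [-2.66, 2.66]. Speed limits (rad/s): [2.39, 2.39, 2.79, 3.14, 3.14, 3.14].

INTERFACE

Orientations are given as a rotation vector (axis times angle).
In Python, from plant import robot, read_camera, job gives the robot as it stands.
- The arm moves only by the shell command python3 -m inch 'ROWS' [FORCE]. ROWS is JSON, one flat list of numbers, 5 for each row, row after row: the shift along the world's x, y, z in mm, then the turn about the world's z in degrees, then the opening in per cent of the stroke, from 0 (shut) to 100 (fully open). In form: [dx, dy, dz, yaw, hand, dx, dy, dz, yaw, hand, ...]. A call has 1 to 10 rows; each row is the pose to reach, as a shift and turn from the pose commanded when the call began; what a row does not reach only later rows make up. A row lasts 1/12 s, in which the tool goes at most 41.7 mm and 7.16 degrees, less where a joint would pass 70% of its speed; a pose out of reach is approached as far as the arm can. A call with a gripper value outside its range is refused whole. The fingers move at their own pace and stop on an object; FORCE is the grip in N (left out, the last holds). Time passes only in rows, so rows that repeat a pose let the fingers close. It gives the time, the measured TCP pose, the force, the opening and the grip force at its end, in the units of the state.
- robot.read_state(): the state, without advancing time (a new reading comes with each control period).
- read_camera(name): name is "scene" or "top" or "wrist"; returns a dict with "image" (400x640x3 uint8, blue, green, red), "K" (3x3 intrinsics, pixels), "extrinsics" (4x4, takes a point from world to camera coordinates); the wrist camera has in their place "mount" (4x4, takes a point from camera to tool coordinates, whose origin is the TCP and whose axes are the flange's). Camera axes: x right, y down, z forward; pixel columns grow to the right and rows downward; lengths in m; the calibration is good to about 2 mm. A picture is of the moment at which its call begins: read the wrist's pose just before it. There is no depth.
- job.close_job(): hands the job in; it is judged then, once.
The state is a dict: "t": time; "q": joint angles; "dq": joint speeds; "joint_torque": joint torques, N m; "tool_pos": TCP position; "orientation": TCP orientation; "force": force on the tool from outside, world axes, zero at the start; "wrist_torque": the same for the moment, N m; "opening": finger opening in m; "gripper_force": force on a finger pad.
Only numpy, scipy, OpenCV 4.12 (cv2) and the standard library are available. Lean on these libraries where they do the work, as an engineer would, in place of code of your own. Each camera call takes 0.05 s, during which the arm holds its last target. There are 200 camera calls.

## Working session

There is one attempt and no reset: what is moved stays moved. The work goes in short steps, Python scripts to look and compute and a shell command to move; the robot and the scene stay as the last step left them, time stands still between calls to the robot, and variables do not carry over. Pictures are saved under pics/ and viewed, at most 14 in all, crops included, and the job is handed in when it is done.

```bash
ls; mkdir -p pics; python3 - <<'E'
from plant import robot, read_camera
import cv2,json
for n in("scene","top"):
    c=read_camera(n);cv2.imwrite(f"pics/{n}0.png",c["image"]);print(n,c["K"].tolist(),c["extrinsics"].round(4).tolist())
print(robot.read_state())
E
```

```text
pics
scene [[494.218447033611, 0.0, 330.00555304464694], [0.0, 494.218447033611, 200.36707838650588], [0.0, 0.0, 1.0]] [[-0.7508, -0.6601, -0.0244, 0.3337], [-0.3182, 0.3938, -0.8624, 0.1963], [0.5788, -0.6397, -0.5057, 0.9391], [0.0, 0.0, 0.0, 1.0]]
top [[366.2505588534729, 0.0, 322.69437936338403], [0.0, 366.2505588534729, 198.48143003368736], [0.0, 0.0, 1.0]] [[-0.0154, -0.9998, -0.0156, 0.0247], [-0.9817, 0.0181, -0.1898, 0.4636], [0.1901, 0.0124, -0.9817, 0.8706], [0.0, 0.0, 0.0, 1.0]]
{'t': 0.1, 'q': array([-1.20440230e+00,  1.31107258e-01,  1.48914652e+00, -2.80718969e-05,
        1.52304066e+00, -8.53790254e-02]), 'dq': array([-0.00074791, -0.00329552, -0.00438332,  0.00088965,  0.00038076,
        0.00051198]), 'joint_torque': array([ 1.20510649e-03, -5.61343575e+01, -4.93094659e+01,  7.73601746e-02,
        2.92030448e-02,  2.75837806e-06]), 'tool_pos': array([ 0.26175243, -0.53925883,  0.1882926 ]), 'orientation': array([-3.06014454e+00, -7.03249503e-01,  4.17750060e-04]), 'force': array([0.7099699 , 0.59850159, 0.58741389]), 'wrist_torque': array([ 0.01866476, -0.00918643,  0.04227072]), 'gripper_force': 0.0, 'opening': 0.0927957033633659}
```

View pics/scene0.png

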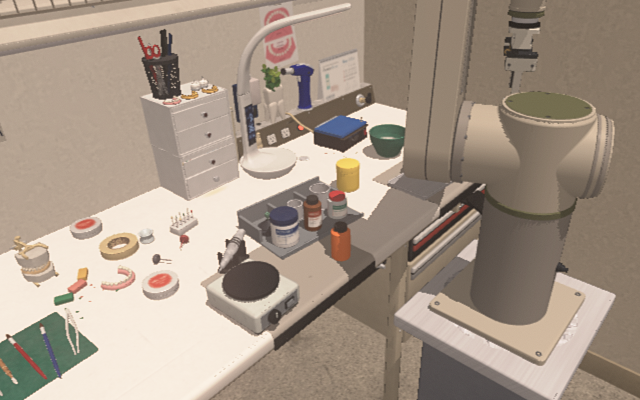

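View pics/top0.png

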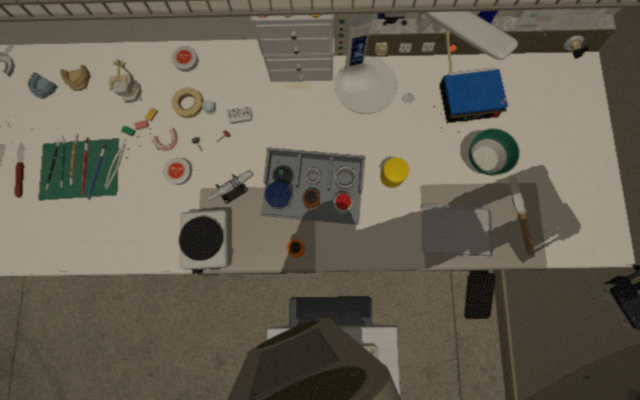

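The top view shows the organiser around (313,185). The blue-lid jar is at (277,195), the brown bottle at (312,198) and the red-lid jar at (343,202). In the bays are a dark base (283,174), a ring (314,175) and a ring (345,177). The tray is at (456,230) and the vibrator at (202,238). 

Look-alikes are the orange bottle (296,248) and the yellow jar (396,171), which I'll leave alone. Next is a close crop with positions.

```bash
cat > h.py <<'E'
import numpy as np, cv2
from plant import robot, read_camera
from scipy.spatial.transform import Rotation as R
def cam(n):
    s=robot.read_state(); c=read_camera(n)
    if n=="wrist":
        T=np.eye(4);T[:3,:3]=R.from_rotvec(s["orientation"]).as_matrix();T[:3,3]=s["tool_pos"]
        c["extrinsics"]=np.linalg.inv(T@c["mount"])
    return c
def back(c,uv,z):
    E=c["extrinsics"];d=E[:3,:3].T@np.linalg.inv(c["K"])@np.array([uv[0],uv[1],1.]);o=-E[:3,:3].T@E[:3,3]
    return o+d*(z-o[2])/d[2]
def proj(c,p):
    q=c["K"]@(c["extrinsics"]@np.append(p,1))[:3];return q[:2]/q[2]
def rect(c,x0,y0,x1,y1,z,s=0.0005):
    "top-down rectified picture of plane z: row = -x, col = -y ; s m/px"
    w,h=int((y1-y0)/s),int((x1-x0)/s)
    A=np.float32([proj(c,(x,y,z)) for x,y in((x1,y1),(x1,y0),(x0,y0),(x0,y1))])
    H=cv2.getPerspectiveTransform(A,np.float32([(0,0),(w,0),(w,h),(0,h)]))
    return cv2.warpPerspective(c["image"],H,(w,h),flags=cv2.INTER_CUBIC)
E
python3 - <<'E'
from h import *
c=cam("top")
P=lambda n,uv,z:print(n,back(c,uv,z).round(4))
for uv in((267,150),(364,156)):P("org back",uv,.052)
for uv in((359,222),(262,215)):P("org front",uv,.012)
P("powder",(277.5,194),.074);P("liq",(312,197),.082);P("sep",(343,201.5),.058)
P("base",(283,174),.03);P("small",(314,175),.046);P("ring",(345.5,176),.056)
P("tray",(456,230),.013);P("vib",(201.5,238),.066)
i=c["image"][135:265,170:500];cv2.imwrite("pics/crop1.png",cv2.resize(i,None,fx=2.4,fy=2.4,interpolation=cv2.INTER_CUBIC))
E
```

```text
org back [0.591  0.1569 0.052 ]
org back [ 0.5701 -0.0894  0.052 ]
org front [ 0.4074 -0.0745  0.012 ]
org front [0.4298 0.1742 0.012 ]
powder [0.4714 0.1261 0.074 ]
liq [0.4608 0.042  0.082 ]
sep [ 0.4529 -0.033   0.058 ]
base [0.5329 0.1184 0.03  ]
small [0.5245 0.0379 0.046 ]
ring [ 0.5178 -0.041   0.056 ]
tray [ 0.3827 -0.3187  0.013 ]
vib [0.3685 0.3092 0.066 ]
```

View pics/crop1.png

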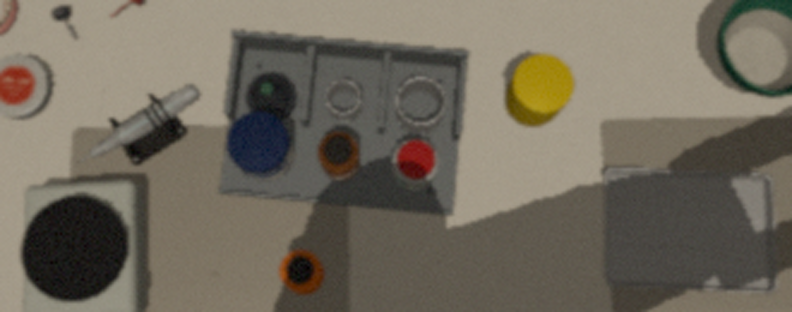

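The larger ring (outline about 51 mm) is behind the red-lid jar at crop (420,100). The base with the green wax is behind the blue-lid jar at (270,95). So the powder and sep jars go to the tray, and the orange bottle and yellow jar stay put. The organiser yaw is about -4.9°, so I need a turn of about -30.7°. I'm moving above it for a close look.

```bash
python3 -m inch '[0,0,130,0,100, 100,280,130,-31,100,100,280,130,-31,100,100,280,130,-31,100,100,280,130,-31,100,100,280,130,-31,100,100,280,130,-31,100,100,280,130,-31,100,100,280,130,-31,100,100,280,130,-31,100]'
python3 -m inch '[100,280,0,0,100,100,280,0,0,100,100,280,0,0,100,100,280,0,0,100,100,280,0,0,100,100,280,0,0,100,100,280,0,0,100,100,280,0,0,100,100,280,0,0,100,100,280,0,0,100]'
python3 - <<'E'
from h import *
c=cam("wrist");print(c["mount"].round(4).tolist(),c["K"][0,0]);s=robot.read_state();print(s["tool_pos"],s["orientation"])
cv2.imwrite("pics/w1.png",c["image"])
E
```

```text
t: 0.98
tool_pos: [0.3636, -0.257, 0.3214]
orientation: [3.137, -0.133, 0.005]
force: [0.2, -0.2, 0.1]
opening: 0.0934
gripper_force: 0.0
t: 1.82
tool_pos: [0.4619, 0.0196, 0.3185]
orientation: [3.138, -0.139, -0.002]
force: [-0.6, -0.4, -0.3]
opening: 0.0932
gripper_force: 0.0
[[-0.0004, -0.9709, -0.2394, 0.0658], [1.0, -0.0003, -0.0004, 0.0004], [0.0003, -0.2394, 0.9709, -0.1957], [0.0, 0.0, 0.0, 1.0]] 287.55700164796724
[0.46179442 0.01889341 0.3187194 ] [ 3.13771128e+00 -1.41271141e-01 -1.57273442e-03]
```

View pics/w1.png

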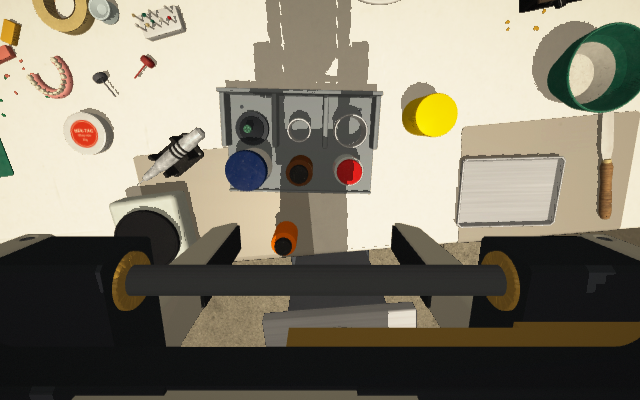

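The wrist view shows the blue lid (246,170), cap (299,172) and red lid (349,171). The base with the green wax is at (250,129), the small ring at (299,130), the large ring at (350,131), the tray around (510,191), and the vibrator at the lower left. I'll fit the organiser and check it against the lids by colour.

```bash
python3 - <<'E'
from h import *
from scipy.optimize import least_squares
c=cam("wrist");im=c["image"];hsv=cv2.cvtColor(im,cv2.COLOR_BGR2HSV)
def cen(mask,box,n,z):
    x0,y0,x1,y1=box;m=np.zeros(mask.shape,np.uint8);m[y0:y1,x0:x1]=mask[y0:y1,x0:x1]
    _,_,st,ce=cv2.connectedComponentsWithStats(m);k=1+st[1:,4].argmax();x,y,w,h,a=st[k]
    print(n,ce[k].round(1),st[k],back(c,ce[k],z).round(4),'size',back(c,(x,y),z)[:2]-back(c,(x+w,y+h),z)[:2])
    return ce[k]
H,S,V=cv2.split(hsv)
cen(((H>105)&(H<130)&(S>100)).astype(np.uint8),(215,140,275,200),"powder",.080)
cen((((H<8)|(H>172))&(S>150)&(V>90)).astype(np.uint8),(330,145,375,195),"sep",.064)
cen((V<45).astype(np.uint8),(280,155,318,185),"liq",.088)
cen(((H>50)&(H<90)&(S>80)).astype(np.uint8),(235,115,265,140),"wax",.050)
obs=[((219,89),(85,127),.052),((382,91),(85,-127),.052),((370,193),(-85,-127),.012),((230,191),(-85,127),.012)]
f=lambda p:np.concatenate([[p[0]+(np.cos(p[2])*l[0]-np.sin(p[2])*l[1])/1e3,p[1]+(np.sin(p[2])*l[0]+np.cos(p[2])*l[1])/1e3]-back(c,uv,z)[:2] for uv,l,z in obs])
r=least_squares(f,[.5,.04,-.09]);p=r.x;print(p,r.fun.round(4))
for n,l in dict(powder=(-38,82),liq=(-38,0),sep=(-38,-82),base=(25,82),small=(25,0),ring=(25,-82)).items():
    print(n,(p[0]+(np.cos(p[2])*l[0]-np.sin(p[2])*l[1])/1e3).round(4),(p[1]+(np.sin(p[2])*l[0]+np.cos(p[2])*l[1])/1e3).round(4))
for uv in((463,157),(563,157),(556,226),(457,224)):print("tray",back(c,uv,.013).round(4))
i=im[75:240,190:580];cv2.imwrite("pics/w1c.png",cv2.resize(i,None,fx=2,fy=2,interpolation=cv2.INTER_CUBIC))
cv2.imwrite("pics/w1r.png",rect(c,.39,-.13,.62,.2,.056,.0005))
E
```

```text
powder [245.4 170.2] [ 225  150   42   41 1319] [0.4725 0.1245 0.08  ] size [0.06797671 0.05431665]
sep [348.5 171.5] [336 159  26  25 488] [ 0.4537 -0.033   0.064 ] size [0.04340921 0.0383909 ]
liq [298. 174.] [289 165  19  19 290] [0.4607 0.045  0.088 ] size [0.03116813 0.0253398 ]
wax [246.5 128.6] [243 125   8   8  53] [0.5336 0.1207 0.05  ] size [0.01324714 0.01071332]
[ 0.49927174  0.0403602  -0.10871166] [ 0.0024  0.0042  0.     -0.0025 -0.0018 -0.0024 -0.0006  0.0007]
powder 0.4704 0.126
liq 0.4615 0.0445
sep 0.4526 -0.037
base 0.533 0.1192
small 0.5241 0.0376
ring 0.5152 -0.0439
tray [ 0.4526 -0.2378  0.013 ]
tray [ 0.437  -0.4107  0.013 ]
tray [ 0.3097 -0.4125  0.013 ]
tray [ 0.3301 -0.2308  0.013 ]
```

View pics/w1r.png

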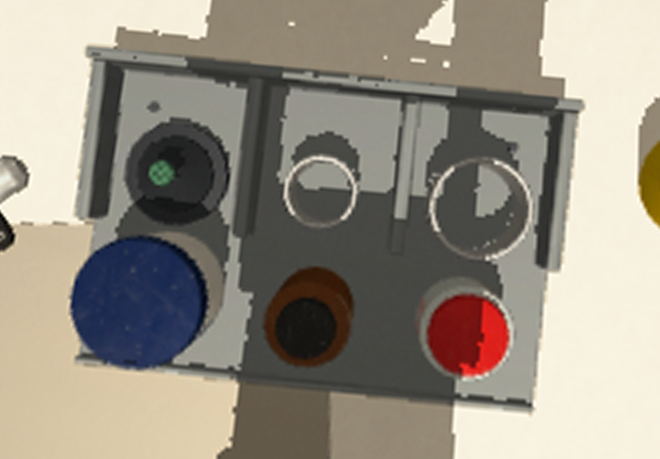

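The large-ring rim centre is at rect (480,208), i.e. (0.516,-0.040). The base is at about (0.533,0.120), and the lids agree with the top view to 2 mm. I'm going to the powder jar.

```bash
python3 -m inch '[10,106,0,0,80,10,106,0,0,80,10,106,0,0,80,10,106,-40,0,80,10,106,-80,0,80,10,106,-120,0,80,10,106,-150,0,80,10,106,-170,0,80,10,106,-180,0,80,10,106,-180,0,80]' 30
python3 -m inch '[0,0,-25,0,80,0,0,-50,0,80,0,0,-75,0,80,0,0,-90,0,80,0,0,-100,0,80,0,0,-101,0,80,0,0,-101,0,60,0,0,-101,0,60,0,0,-101,0,60,0,0,-101,0,60]' 30
```

```text
t: 2.75
tool_pos: [0.4704, 0.1244, 0.1367]
orientation: [3.137, -0.144, -0.007]
force: [-0.1, -0.3, 1.5]
opening: 0.0745
gripper_force: 0.0
t: 3.58
tool_pos: [0.4737, 0.1263, 0.0402]
orientation: [-3.138, 0.14, -0.005]
force: [-0.0, -1.2, 5.8]
opening: 0.0611
gripper_force: 30.0
```

```bash
python3 -c "
from plant import robot;s=robot.read_state();print(s['tool_pos'],s['q'])"
python3 -m inch '[0,0,20,0,60,0,0,60,0,60,0,0,100,0,60,0,0,120,0,60,-20,-35,120,0,60,-30,-75,120,0,60,-40,-115,120,0,60,-50,-155,120,0,60,-60,-195,120,0,60,-65,-235,120,0,60]'
python3 -m inch '[-5,-40,0,0,60,-10,-80,0,0,60,-15,-115,0,0,60,-20,-145,0,0,60,-22,-165,0,0,60,-22,-175,0,0,60,-22,-175,-20,0,60,-22,-175,-55,0,60,-22,-175,-80,0,60,-22,-175,-90,0,60]'
```

```text
[0.47365892 0.12627655 0.04020771] [ 1.56125018e-01 -4.43549728e-02  1.94947065e+00 -2.84664430e-04
  1.23315619e+00  1.81630199e+00]
t: 4.42
tool_pos: [0.406, -0.1103, 0.159]
orientation: [3.138, -0.139, 0.002]
force: [0.9, -1.1, -0.7]
opening: 0.0612
gripper_force: 30.0
t: 5.25
tool_pos: [0.3833, -0.2813, 0.0645]
orientation: [-3.135, 0.139, 0.006]
force: [-0.3, 0.3, -1.3]
opening: 0.0612
gripper_force: 30.0
```

```bash
python3 -m inch '[2,-3,-12,0,60,2,-3,-22,0,60,2,-3,-28,0,60,2,-3,-31,0,60,2,-3,-32,0,60,2,-3,-32,0,60]'
python3 -c "
from h import *
c=cam('scene');cv2.imwrite('pics/a.png',cv2.resize(c['image'][100:300,150:470],None,fx=2,fy=2))
c=cam('wrist');cv2.imwrite('pics/b.png',c['image'])"
```

```text
t: 5.75
tool_pos: [0.3876, -0.287, 0.0373]
orientation: [3.138, -0.14, 0.002]
force: [0.9, 0.4, -0.6]
opening: 0.0613
gripper_force: 30.0
```

View pics/b.png

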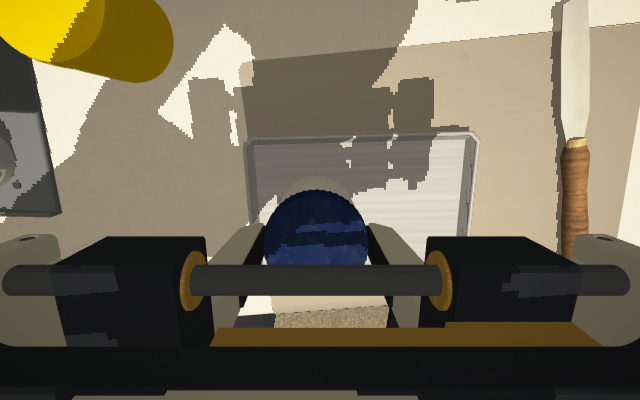

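The jar is held at (316,230) over the left half of the tray. I'll lower it to contact and release.

```bash
python3 -m inch '[0,0,-1,0,60,0,0,-2,0,60,0,0,-2,0,60]'; python3 -m inch '[0,0,0,0,68,0,0,0,0,82,0,0,0,0,82,0,0,20,0,82,0,0,50,0,82,0,0,90,0,82,0,0,130,0,82,0,0,130,0,82]'
python3 -c "
from plant import robot;s=robot.read_state();print(s['tool_pos'],s['q'])"
```

```text
t: 6.1
tool_pos: [0.3879, -0.2874, 0.0372]
orientation: [3.137, -0.14, 0.003]
force: [-7.0, 5.8, 21.5]
opening: 0.0612
gripper_force: 30.0
t: 6.77
tool_pos: [0.3905, -0.29, 0.1732]
orientation: [3.13, -0.14, 0.015]
force: [1.0, -0.6, 0.6]
opening: 0.0758
gripper_force: 0.0
[ 0.39048158 -0.28995871  0.17320809] [-7.44246871e-01 -1.88521395e-01  1.83018107e+00  6.44111986e-05
  1.48719333e+00  9.15842746e-01]
```

```bash
python3 -m inch '[10,35,0,0,69,20,75,0,0,69,30,115,0,0,69,40,155,0,0,69,50,190,0,0,69,58,225,0,0,69,62,245,0,0,69,64,253,0,0,69,64,255,0,0,69,64,255,0,0,69]'
python3 -c "
from h import *
c=cam('wrist');cv2.imwrite('pics/c.png',c['image']);im=c['image'];H,S,V=cv2.split(cv2.cvtColor(im,cv2.COLOR_BGR2HSV))
m=(((H<8)|(H>172))&(S>150)&(V>60)).astype(np.uint8)
_,_,st,ce=cv2.connectedComponentsWithStats(m)
for k in range(1,len(st)):
  if st[k,4]>300:print(st[k],back(c,ce[k],.064))
print(robot.read_state()['tool_pos'])"
```

```text
t: 7.6
tool_pos: [0.4509, -0.0319, 0.164]
orientation: [3.138, -0.138, -0.0]
force: [-0.1, -0.3, -1.2]
opening: 0.0638
gripper_force: 0.0
[ 298  169   38   38 1090] [ 0.45398546 -0.03367341  0.064     ]
[ 0.45080915 -0.03252572  0.16403249]
```

```bash
python3 -m inch '[3,-1,-40,0,69,3,-1,-80,0,69,3,-1,-110,0,69,3,-1,-130,0,69,3,-1,-142,0,69,3,-1,-146,0,69,3,-1,-146,0,69]'; python3 -m inch '[0,0,0,0,45,0,0,0,0,45,0,0,0,0,45,0,0,0,0,45,0,0,0,0,45]' 30;  python3 -c "
from plant import robot;s=robot.read_state();print(s['tool_pos'],s['q'])"
```

```text
t: 8.23
tool_pos: [0.4528, -0.0339, 0.0171]
orientation: [-3.138, 0.143, 0.004]
force: [0.8, 0.0, 0.8]
opening: 0.0639
gripper_force: 0.0
t: 8.65
tool_pos: [0.4552, -0.0332, 0.0195]
orientation: [3.138, -0.14, 0.004]
force: [-0.8, -1.7, 5.4]
opening: 0.0457
gripper_force: 30.0
[ 0.45516863 -0.03324018  0.01953952] [-1.84958545e-01 -1.10395388e-01  2.05323593e+00 -4.35988677e-04
  1.19620684e+00  1.47512818e+00]
```

```bash
python3 -m inch '[0,0,20,0,45,0,0,60,0,45,0,0,100,0,45,0,0,130,0,45,-10,-35,130,7,45,-20,-75,130,14,45,-30,-115,130,21,45,-40,-155,130,28,45,-50,-195,130,35,45,-56,-230,130,42,45]'
python3 -m inch '[-4,-25,0,7,45,-8,-50,0,14,45,-12,-75,0,21,45,-16,-90,0,28,45,-20,-98,0,35,45,-20,-98,0,42,45,-20,-98,-30,48,45,-20,-98,-70,48,45,-20,-98,-95,48,45,-20,-98,-105,48,45]'
python3 -m inch '[0,0,-8,0,45,0,0,-16,0,45,0,0,-22,0,45,0,0,-25,0,45,0,0,-27,0,45,0,0,-28,0,45,0,0,-28,0,45]'
```

```text
t: 9.48
tool_pos: [0.4029, -0.2384, 0.1485]
orientation: [3.019, 0.868, 0.001]
force: [-0.0, 1.0, -1.0]
opening: 0.0458
gripper_force: 30.0
t: 10.32
tool_pos: [0.3815, -0.3329, 0.0391]
orientation: [-2.406, -2.011, 0.0]
force: [-0.2, -0.4, -0.9]
opening: 0.0445
gripper_force: 29.9
t: 10.9
tool_pos: [0.3839, -0.3355, 0.0158]
orientation: [2.41, 2.014, 0.0]
force: [-0.7, -0.5, -1.0]
opening: 0.0447
gripper_force: 29.9
```

```bash
python3 -c "
from h import *
c=cam('wrist');cv2.imwrite('pics/d.png',c['image']);print(robot.read_state()['tool_pos'])
c=cam('top');cv2.imwrite('pics/e.png',cv2.resize(c['image'][180:280,380:520],None,fx=4,fy=4,interpolation=2))"
```

```text
[ 0.38394539 -0.335484    0.01583145]
```

View pics/d.png

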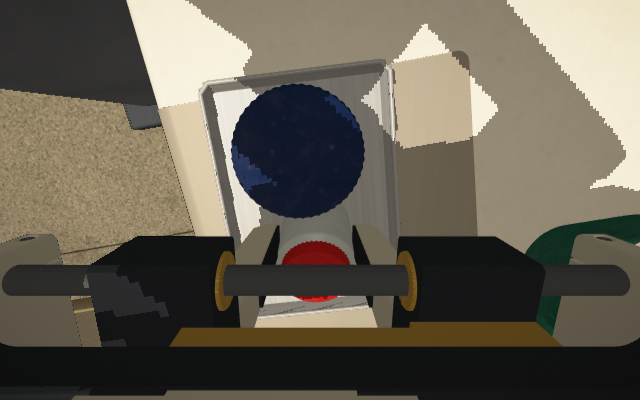

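The powder jar stands upright at (298,150), and the sep jar is right in front of it. My y was truncated by the rate limit, so I'll shift sep 22 mm away in -y, then lower and release.

```bash
python3 -m inch '[0,-8,2,0,45,-2,-16,2,0,45,-3,-22,2,0,45,-3,-22,0,0,45,-3,-22,-2,0,45,-3,-22,-3,0,45,-3,-22,-4,0,45]'; python3 -c "
from h import *
c=cam('wrist');im=c['image'];H,S,V=cv2.split(cv2.cvtColor(im,cv2.COLOR_BGR2HSV))
m=((H>105)&(H<130)&(S>100)).astype(np.uint8)
_,_,st,ce=cv2.connectedComponentsWithStats(m)
for k in range(1,len(st)):
  if st[k,4]>1500:print(st[k],back(c,ce[k],.077))
print(robot.read_state()['tool_pos'])"
```

```text
t: 11.58
tool_pos: [0.3814, -0.3573, 0.013]
orientation: [2.411, 2.013, 0.001]
force: [-4.6, 9.6, 23.2]
opening: 0.0449
gripper_force: 30.6
[  223    27   142   148 16210] [ 0.38533761 -0.28023954  0.077     ]
[ 0.38135427 -0.35728407  0.0129916 ]
```

```bash
python3 -m inch '[0,0,0,0,55,0,0,0,0,62,0,0,0,0,62,0,0,20,0,62,0,0,55,0,62,0,0,90,0,62,0,0,130,0,62,0,0,160,0,62,0,0,160,0,62]'
python3 -m inch '[10,35,0,0,67,20,70,0,0,67,30,105,0,0,67,40,140,0,0,67,50,175,0,0,67,60,210,0,0,67,70,245,0,0,67,80,280,0,0,67,90,315,0,0,67,100,350,0,0,67]'
python3 -m inch '[10,35,0,2,67,20,70,0,4,67,30,105,0,5,67,40,120,0,5,67,48,127,0,5,67,50,127,0,5,67,50,127,0,5,67]'
python3 -c "
from h import *
c=cam('wrist');cv2.imwrite('pics/f.png',c['image']);im=c['image'];H,S,V=cv2.split(cv2.cvtColor(im,cv2.COLOR_BGR2HSV))
m=((H>50)&(H<90)&(S>80)).astype(np.uint8)
_,_,st,ce=cv2.connectedComponentsWithStats(m)
for k in range(1,len(st)):
  if st[k,4]>60:print(st[k],back(c,ce[k],.048))
print(robot.read_state()['tool_pos'],robot.read_state()['q'])"
```

```text
t: 12.38
tool_pos: [0.3833, -0.3602, 0.179]
orientation: [2.402, 2.007, 0.0]
force: [0.5, -0.4, 1.1]
opening: 0.0576
gripper_force: 0.0
t: 13.22
tool_pos: [0.4805, -0.0054, 0.1707]
orientation: [-2.411, -2.014, 0.0]
force: [0.8, -0.1, -0.1]
opening: 0.0623
gripper_force: 0.0
t: 13.8
tool_pos: [0.5304, 0.1199, 0.1704]
orientation: [-2.319, -2.118, 0.002]
force: [-0.3, 0.2, -0.6]
opening: 0.0623
gripper_force: 0.0
[313 180  12  12  97] [0.53337186 0.12063995 0.048     ]
[0.53017088 0.11930802 0.17053889] [ 1.27225024e-01 -1.16695275e-02  1.67006534e+00 -3.09468847e-04
  1.48456762e+00  2.18822041e-01]
```

View pics/f.png

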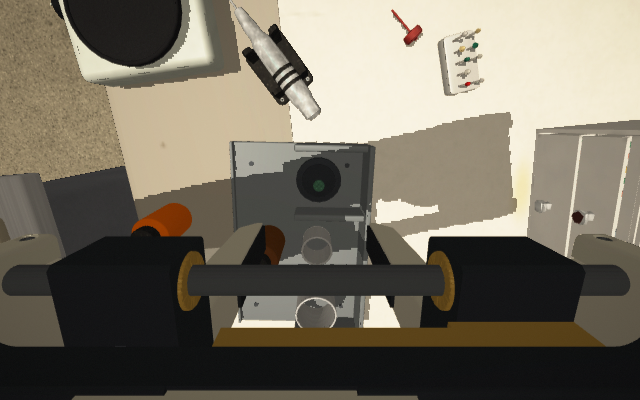

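The base is at (319,181) in its bay, and the green wax is centred at (319,185), i.e. world (0.533,0.1205). The fingers straddle it along x, so I'm descending.

```bash
python3 -m inch '[3,1,-40,0,67,3,1,-80,0,67,3,1,-110,0,67,3,1,-130,0,67,3,1,-140,0,67,3,1,-148,0,67,3,1,-152,0,67,3,1,-152,0,67]'; python3 -c "
from h import *
c=cam('wrist');cv2.imwrite('pics/g.png',c['image'])
for p in ((318.5,180),):pass
print(robot.read_state()['tool_pos'])"
```

```text
t: 14.52
tool_pos: [0.534, 0.1205, 0.0197]
orientation: [2.321, 2.117, 0.001]
force: [0.6, 0.7, 0.0]
opening: 0.0627
gripper_force: 0.0
[0.53445506 0.12065945 0.02037697]
```

View pics/g.png

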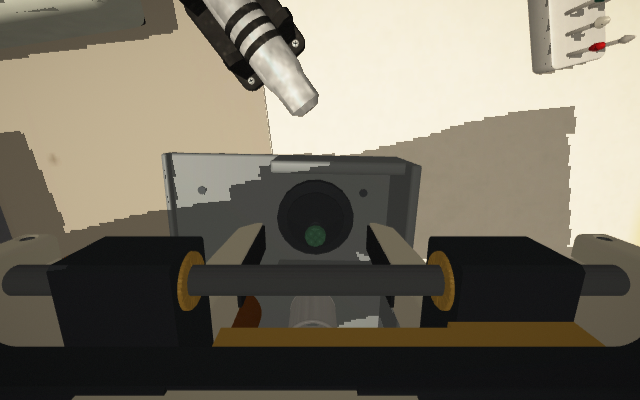

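```bash
python3 -c "
from h import *
c=cam('wrist');print(back(c,(315,236),.050),back(c,(315,217),.016),back(c,(277,217),.016),back(c,(353,217),.016),robot.read_state()['tool_pos'])"
```

```text
[0.53393882 0.12090036 0.05      ] [0.53406709 0.12226437 0.016     ] [0.50650208 0.12483196 0.016     ] [0.56164583 0.1196955  0.016     ] [0.5348523  0.12081463 0.02083063]
```

```bash
python3 -m inch '[-1,0,-4,0,67,-1,0,-8,0,67,-1,0,-10,0,67,-1,0,-11,0,67,-1,0,-11,0,67,-1,0,-11,0,52,-1,0,-11,0,52,-1,0,-11,0,52,-1,0,-11,0,52]' 30; python3 -c "
from plant import robot;s=robot.read_state();print(s['tool_pos'],s['wrist_torque'])"
```

```text
t: 15.37
tool_pos: [0.5327, 0.1209, 0.0084]
orientation: [2.321, 2.117, 0.0]
force: [0.3, -0.4, -0.0]
opening: 0.0491
gripper_force: 0.0
[0.53273877 0.12085527 0.00841668] [-0.00973057 -0.09914928 -0.00248093]
```

```bash
python3 -m inch '[0,0,0,0,52,0,0,0,0,52]';python3 -c "
from h import *
c=cam('wrist');cv2.imwrite('pics/i.png',c['image'][140:300,150:490]);
im=c['image'];H,S,V=cv2.split(cv2.cvtColor(im,cv2.COLOR_BGR2HSV))
m=((H>50)&(H<90)&(S>60)).astype(np.uint8)
_,_,st,ce=cv2.connectedComponentsWithStats(m)
for k in range(1,len(st)):
  if st[k,4]>60:print(st[k],back(c,ce[k],.05))
cv2.imwrite('pics/i.png',cv2.resize(im[140:300,150:490],None,fx=2.3,fy=2.3))"
```

```text
t: 15.53
tool_pos: [0.5327, 0.1208, 0.0083]
orientation: [2.321, 2.117, 0.0]
force: [0.2, 0.2, 0.2]
opening: 0.048
gripper_force: 0.0
[306 232  23  23 414] [0.53341059 0.121328   0.05      ]
```

View pics/i.png

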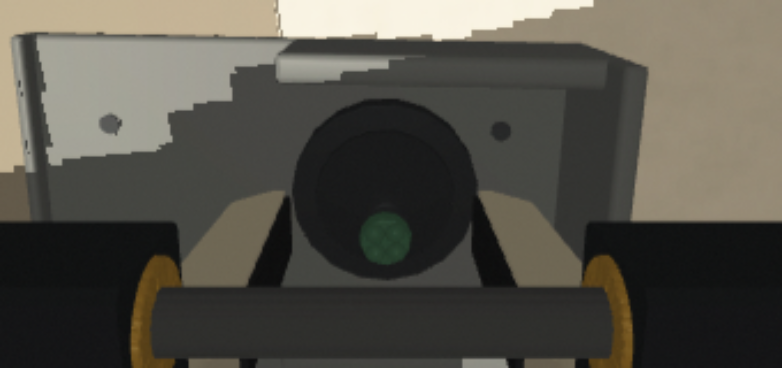

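The fingers closed to 48 mm with no force and appear to hang over the flange, so the tips sit higher than the TCP when open. I'll reopen and lower in small steps, watching the force.

```bash
python3 -m inch '[0,0,0,0,67,0,0,0,0,67,0,0,0,0,67,0,0,-2,0,67,0,0,-4,0,67,0,0,-5,0,67,0,0,-5,0,67]'; python3 -c "
from h import *
c=cam('wrist');im=c['image'];s=robot.read_state();print(s['tool_pos'],s['force'])
R0=R.from_rotvec(s['orientation']).as_matrix()
for y in(-.031,.031):
  for x in (-.0075,.0075):
    for z in (0,-.02):
      u=proj(c,s['tool_pos']+R0@np.array([x,y,z]));print(x,y,z,u);cv2.circle(im,tuple(np.int32(u)),1,(0,0,255) if z==0 else (0,255,255),-1)
im=np.clip(im.astype(int)*2,0,255).astype(np.uint8)
cv2.imwrite('pics/j.png',cv2.resize(im[140:300,150:490],None,fx=2.3,fy=2.3))"
```

```text
t: 16.17
tool_pos: [0.5322, 0.1208, 0.0027]
orientation: [-2.32, -2.117, 0.001]
force: [0.7, -0.7, 0.3]
opening: 0.0623
gripper_force: 0.0
[0.53231817 0.12077252 0.00292072] [-0.5554242  -0.98609614  0.41340122]
-0.0075 -0.031 0 [272.9557408  230.93164304]
-0.0075 -0.031 -0.02 [268.55542994 241.72826594]
0.0075 -0.031 0 [272.19696756 210.96012574]
0.0075 -0.031 -0.02 [267.63093704 219.86226478]
-0.0075 0.031 0 [358.97852503 230.89950033]
-0.0075 0.031 -0.02 [363.47134801 241.69314356]
0.0075 0.031 0 [359.73628128 210.92683063]
0.0075 0.031 -0.02 [364.39652495 219.82574906]
```

View pics/j.png

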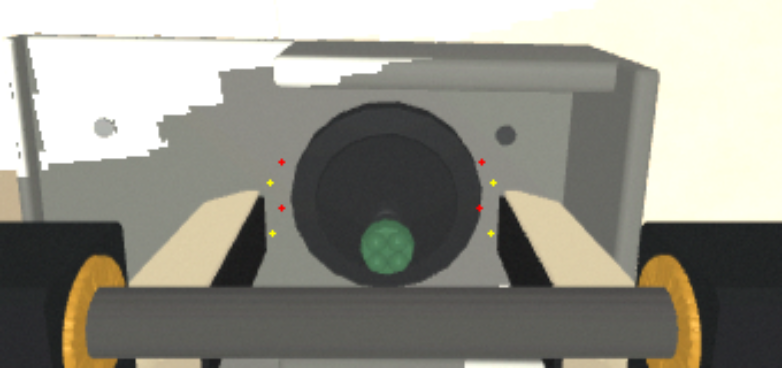

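The overlay shows the real tips about 28 mm behind the TCP at this opening, at roughly z 31 mm. They need to come down to about 10 mm, so the TCP goes to about -17 mm. The body stays above the wall and the wax.

```bash
python3 -m inch '[1,0,-5,0,67,1,0,-9,0,67,1,0,-12,0,67,1,0,-14,0,67,1,0,-14,0,67]'; python3 -m inch '[0,0,-2,0,67,0,0,-4,0,67,0,0,-5,0,67,0,0,-5,0,67]';  python3 -m inch '[0,0,0,0,52,0,0,0,0,52,0,0,0,0,52,0,0,0,0,52]' 25
```

```text
t: 16.63
tool_pos: [0.5329, 0.1207, -0.0116]
orientation: [-2.32, -2.117, 0.002]
force: [-0.0, -0.4, -0.4]
opening: 0.0622
gripper_force: 0.0
t: 16.97
tool_pos: [0.5334, 0.1208, -0.016]
orientation: [-2.321, -2.117, 0.0]
force: [-0.2, -0.0, -0.5]
opening: 0.0622
gripper_force: 0.0
t: 17.3
tool_pos: [0.5337, 0.1208, -0.0157]
orientation: [2.321, 2.117, 0.0]
force: [0.7, -0.1, -0.2]
opening: 0.0534
gripper_force: 25.0
```

```bash
python3 -m inch '[0,0,5,0,52,0,0,15,0,52,0,0,35,0,52,0,0,65,0,52,0,0,95,0,52,0,0,125,0,52,0,0,150,0,52,0,0,160,0,52,0,0,160,0,52]'; python3 -m inch '[-20,20,0,0,52,-45,47,0,0,52,-70,75,0,0,52,-95,103,0,0,52,-120,131,0,0,52,-140,155,0,0,52,-152,170,0,0,52,-158,177,0,0,52,-160,180,0,0,52,-160,180,0,0,52]'
python3 -c "
from h import *
c=cam('wrist');im=c['image'];cv2.imwrite('pics/k.png',im)
s=robot.read_state();print(s['tool_pos'])
c=cam('top');V=c['image'].max(2);m=(V<60).astype(np.uint8);n=np.zeros_like(m);n[200:275,165:240]=m[200:275,165:240]
_,_,st,ce=cv2.connectedComponentsWithStats(n);k=1+st[1:,4].argmax();print(st[k],ce[k],back(c,ce[k],.066))"
```

```text
t: 18.05
tool_pos: [0.536, 0.1212, 0.1484]
orientation: [2.318, 2.115, 0.009]
force: [-1.0, 0.8, -0.7]
opening: 0.054
gripper_force: 25.0
t: 18.88
tool_pos: [0.3731, 0.3006, 0.1432]
orientation: [2.32, 2.119, -0.003]
force: [-0.0, -0.4, -0.6]
opening: 0.0538
gripper_force: 25.0
[0.37372401 0.3001534  0.14344928]
[ 165  200   58   75 2499] [190.61744698 233.22769108] [0.38043343 0.33612027 0.066     ]
```

View pics/k.png

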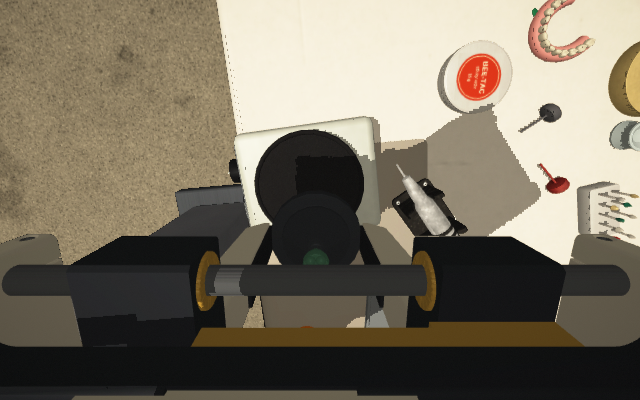

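Held upright. The table's rim shows at left (255,183), top (309,129) and right (364,180). I'll fit its centre.

```bash
python3 -c "
from h import *
from scipy.optimize import least_squares
c=cam('wrist');V=c['image'].max(2)
pts=[]
for a in np.radians(np.arange(150,391,8)):   # rays from inside the disc, find first bright pixel
  for r in range(30,90):
    u,v=309+r*np.cos(a),182+r*np.sin(a)
    if V[int(round(v)),int(round(u))]>110: pts.append(back(c,(u,v),.065)[:2]);break
pts=np.array(pts);
r=least_squares(lambda p:np.hypot(*(pts-p[:2]).T)-p[2],[.37,.31,.053],loss='soft_l1',f_scale=.001);print(len(pts),r.x,np.abs(r.fun).max())
print(robot.read_state()['tool_pos'])"
```

```text
31 [0.36768218 0.31110079 0.0535617 ] 0.0009675379485034122
[0.3742853  0.29983109 0.14384185]
```

```bash
python3 -m inch '[-6,11,-10,0,52,-6,11,-40,0,52,-6,11,-65,0,52,-6,11,-82,0,52,-6,11,-91,0,52,-6,11,-95,0,52,-6,11,-95,0,52]'; python3 -m inch '[0,0,-2,0,52,0,0,-3,0,52,0,0,-4,0,52,0,0,-4,0,52]'
```

```text
t: 19.62
tool_pos: [0.3678, 0.3111, 0.0488]
orientation: [-2.322, -2.116, 0.002]
force: [0.3, 0.2, -0.5]
opening: 0.0532
gripper_force: 25.0
t: 19.95
tool_pos: [0.3681, 0.3121, 0.0459]
orientation: [2.321, 2.117, 0.002]
force: [-0.0, -0.4, -1.7]
opening: 0.0535
gripper_force: 25.0
```

```bash
python3 -m inch '[0,0,-1,0,52,0,0,-1,0,52,0,0,-2,0,52,0,0,-2,0,52,0,0,-2,0,52]'; python3 -m inch '[0,0,-1,0,52,0,0,-1,0,52,0,0,-1,0,52]'
```

```text
t: 20.37
tool_pos: [0.3678, 0.312, 0.0442]
orientation: [2.321, 2.118, 0.001]
force: [-3.4, -2.9, 8.1]
opening: 0.0533
gripper_force: 25.0
t: 20.62
tool_pos: [0.3678, 0.3121, 0.0441]
orientation: [2.32, 2.118, 0.001]
force: [-7.0, -6.0, 16.9]
opening: 0.0537
gripper_force: 25.0
```

```bash
python3 -m inch '[0,0,0,0,58,0,0,0,0,68,0,0,0,0,72,0,0,1,0,72,0,0,10,0,72,0,0,30,0,72,0,0,60,0,72,0,0,90,0,72,0,0,100,0,72,0,0,100,0,72]'; python3 -c "
from h import *
c=cam('wrist');im=c['image'];cv2.imwrite('pics/l.png',im);H,S,V=cv2.split(cv2.cvtColor(im,cv2.COLOR_BGR2HSV))
m=((H>50)&(H<90)&(S>60)).astype(np.uint8)
_,_,st,ce=cv2.connectedComponentsWithStats(m)
for k in range(1,len(st)):
  if st[k,4]>60:print(st[k],ce[k],back(c,ce[k],.110))
print(robot.read_state()['tool_pos'])"
```

```text
t: 21.45
tool_pos: [0.3698, 0.3133, 0.1464]
orientation: [2.32, 2.117, 0.011]
force: [-0.3, 0.3, 0.7]
opening: 0.0667
gripper_force: 0.0
[306 201  15  16 194] [313.06185567 208.59278351] [0.36767109 0.31238105 0.11      ]
[0.36868588 0.31254094 0.14384952]
```

View pics/l.png

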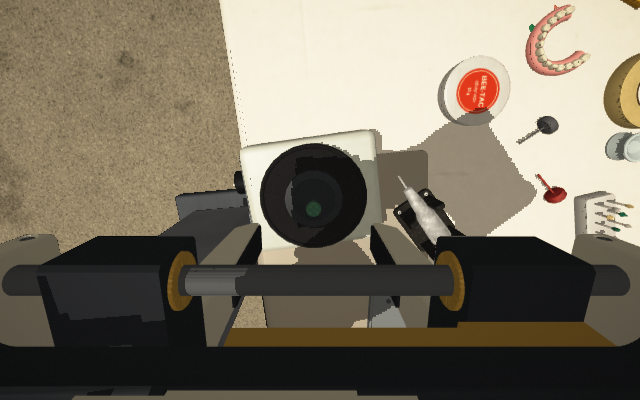

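The base stands upright at (313,195), with the wax at (0.3677,0.3122), within 1.5 mm of the table centre. Next is the larger ring.

```bash
python3 -m inch '[0,0,25,0,66,13,-32,25,0,66,26,-64,25,0,66,40,-97,25,0,66,54,-130,25,0,66,68,-163,25,0,66,82,-196,25,0,66,96,-229,25,0,66,110,-262,25,0,66,122,-290,25,0,66]'
python3 -m inch '[10,-25,0,0,66,20,-45,-10,0,66,24,-58,-20,0,66,25,-63,-25,0,66,25,-63,-25,0,66,25,-63,-25,0,66]'; python3 -c "
from h import *
c=cam('wrist');im=c['image'];cv2.imwrite('pics/m.png',im);s=robot.read_state();print(s['tool_pos'])
for z in(.056,): 
  for a in np.radians(np.arange(0,360,30)):
    u=proj(c,np.array([.516+.0255*np.cos(a),-.041+.0255*np.sin(a),z]));cv2.circle(im,tuple(np.int32(u.round())),0,(0,0,255),-1)
cv2.imwrite('pics/n.png',cv2.resize(im[120:270,220:430],None,fx=3.5,fy=3.5,interpolation=0))"
```

```text
t: 22.33
tool_pos: [0.4888, 0.0196, 0.1648]
orientation: [-2.32, -2.115, 0.004]
force: [0.4, 0.7, 1.3]
opening: 0.0614
gripper_force: 0.0
t: 22.83
tool_pos: [0.5133, -0.0403, 0.1408]
orientation: [-2.319, -2.116, 0.002]
force: [0.7, -0.1, -0.0]
opening: 0.0613
gripper_force: 0.0
[ 0.51388661 -0.04004592  0.14170498]
```

View pics/n.png

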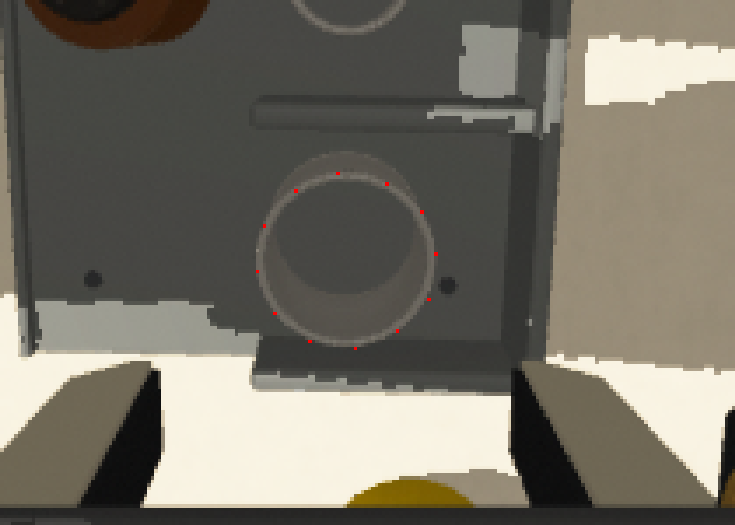

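The projected circle fits the ring rim at (0.516,-0.0405). I'm descending and gripping.

```bash
python3 -m inch '[2,-1,-40,0,66,2,-1,-80,0,66,2,-1,-110,0,66,2,-1,-130,0,66,2,-1,-142,0,66,2,-1,-149,0,66,2,-1,-149,0,66]' 25
python3 -m inch '[0,0,0,0,48,0,0,0,0,48,0,0,0,0,48,0,0,0,0,48,0,0,0,0,48]' 25
```

```text
t: 23.47
tool_pos: [0.5161, -0.0414, -0.0073]
orientation: [-2.319, -2.118, 0.001]
force: [-0.4, -0.2, -0.1]
opening: 0.0613
gripper_force: 0.0
t: 23.88
tool_pos: [0.5182, -0.0423, -0.0048]
orientation: [2.319, 2.116, 0.003]
force: [-1.4, 2.0, 6.6]
opening: 0.0498
gripper_force: 25.0
```

```bash
python3 -m inch '[0,0,10,0,48,0,0,40,0,48,0,0,80,0,48,0,0,115,0,48,0,0,140,0,48,-8,18,150,0,48,-22,52,150,0,48,-36,86,150,0,48,-50,120,150,0,48,-64,154,150,0,48]'
python3 -m inch '[-14,34,0,0,48,-28,68,0,0,48,-42,102,0,0,48,-56,134,0,0,48,-68,162,0,0,48,-76,182,0,0,48,-80,194,0,0,48,-83,198,0,0,48,-84,199,0,0,48,-84,199,0,0,48]'; python3 -c "
from h import *
c=cam('wrist');im=c['image'];s=robot.read_state();print(s['tool_pos'])
t=s['tool_pos'];zt=t[2]+.0068+.056
for a in np.radians(np.arange(0,360,30)):
    u=proj(c,np.array([t[0]+.0255*np.cos(a),t[1]+.0255*np.sin(a),zt]));cv2.circle(im,tuple(np.int32(u.round())),0,(0,0,255),-1)
cv2.imwrite('pics/o.png',cv2.resize(im[120:270,220:430],None,fx=3.5,fy=3.5,interpolation=0))"
```

```text
t: 24.72
tool_pos: [0.4519, 0.1129, 0.1443]
orientation: [2.321, 2.116, 0.002]
force: [0.1, 1.1, -2.0]
opening: 0.0497
gripper_force: 25.0
t: 25.55
tool_pos: [0.3686, 0.3105, 0.1436]
orientation: [2.32, 2.118, 0.0]
force: [-0.4, 0.3, -1.6]
opening: 0.0496
gripper_force: 25.0
[0.36887806 0.31013271 0.14351963]
```

View pics/o.png

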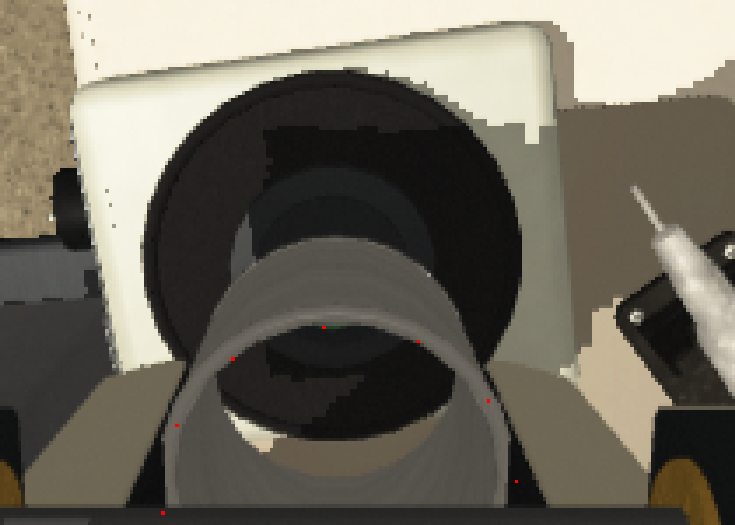

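The ring is held level above the base, with its rim top at crop (338,305). I've used up my picture allowance, so I'll check numerically from here: fit the rim, then align it with the base.

```bash
cat > rim.py <<'E'
from h import *
from scipy.ndimage import map_coordinates
def rim(c,x0,y0,z,ro,ri,w=.006,vmax=258):
    V=c["image"].astype(float).mean(2);A=np.radians(np.arange(0,360,4));best=[]
    for dx in np.arange(-w,w+1e-6,.0005):
        for dy in np.arange(-w,w+1e-6,.0005):
            def s(r):
                P=np.array([proj(c,(x0+dx+r*np.cos(a),y0+dy+r*np.sin(a),z)) for a in A]);ok=P[:,1]<vmax
                return map_coordinates(V,[P[:,1],P[:,0]],order=1,mode='nearest'),ok
            m,ok=s((ro+ri)/2);o,_=s(ro+.001);i,_=s(ri-.001)
            best.append(((2*np.minimum(m-o,15)+np.minimum(m-i,15))[ok].mean(),dx,dy))
    best.sort(reverse=True);return best
E
python3 -c "
from rim import *
s=robot.read_state();c=cam('wrist');t=s['tool_pos'];print(t)
for dz in(-.003,0,.003):
  b=rim(c,t[0],t[1],t[2]+.063+dz,.0255,.0235);print(dz,np.round(b[:4],4).tolist())
"
```

```text
[0.36887806 0.31013271 0.14351963]
-0.003 [[44.9798, 0.0, 0.0015], [44.6047, 0.0, 0.002], [43.9881, -0.0005, 0.0015], [42.5101, 0.0, 0.0025]]
0 [[41.7717, 0.0, 0.002], [40.8885, 0.0, 0.0025], [37.5049, 0.0, 0.003], [32.82, 0.0005, 0.0025]]
0.003 [[22.9061, 0.0, 0.003], [21.5533, 0.0, 0.0025], [18.8448, 0.0, 0.0035], [18.5142, 0.0005, 0.003]]
```

The ring axis is at about (0.3689,0.3119) and the base at (0.3677,0.3123). I'll shift -1 and +0.5 mm and lower.

```bash
python3 -m inch '[-1,0.5,-5,0,48,-1,0.5,-20,0,48,-1,0.5,-35,0,48,-1,0.5,-50,0,48,-1,0.5,-60,0,48,-1,0.5,-67,0,48,-1,0.5,-70,0,48,-1,0.5,-72,0,48,-1,0.5,-72,0,48]'
python3 -m inch '[0,0,-2,0,48,0,0,-3,0,48,0,0,-4,0,48,0,0,-5,0,48,0,0,-5,0,48]'
```

```text
t: 26.4
tool_pos: [0.3678, 0.3113, 0.0714]
orientation: [2.321, 2.117, 0.0]
force: [0.8, 0.5, -1.0]
opening: 0.05
gripper_force: 25.0
t: 26.82
tool_pos: [0.3676, 0.3113, 0.0662]
orientation: [-2.321, -2.118, -0.0]
force: [-0.5, -0.0, -1.1]
opening: 0.05
gripper_force: 25.0
```

```bash
python3 -m inch '[0,0,-1,0,48,0,0,-1.5,0,48,0,0,-1.5,0,48,0,0,-1.5,0,48]';python3 -m inch '[0,0,-1,0,48,0,0,-1.5,0,48,0,0,-1.5,0,48,0,0,-1.5,0,48]'
```

```text
t: 27.15
tool_pos: [0.3677, 0.3115, 0.0652]
orientation: [-2.321, -2.118, -0.001]
force: [-1.6, -1.6, 4.5]
opening: 0.0496
gripper_force: 25.0
t: 27.48
tool_pos: [0.3678, 0.3115, 0.0651]
orientation: [2.321, 2.118, 0.001]
force: [-8.1, -5.7, 17.6]
opening: 0.0497
gripper_force: 25.0
```

Contact came at +70.0 mm from the grasp height, exactly the flange level (the seat would give +73). I'll release and verify.

```bash
python3 -m inch '[0,0,0,0,53,0,0,0,0,60,0,0,0,0,66,0,0,1,0,66,0,0,10,0,66,0,0,35,0,66,0,0,70,0,66,0,0,100,0,66,0,0,110,0,66,0,0,110,0,66]'; python3 -c "
from rim import *
s=robot.read_state();c=cam('wrist');t=s['tool_pos'];print(t)
for z in(.120,.123,.126,.129,.132):
  b=rim(c,.368,.312,z,.0255,.0235);print(z,np.round(b[:2],4).tolist())
H,S,V=cv2.split(cv2.cvtColor(c['image'],cv2.COLOR_BGR2HSV))
m=((H>50)&(H<90)&(S>60)).astype(np.uint8)
_,_,st,ce=cv2.connectedComponentsWithStats(m)
for k in range(1,len(st)):
  if st[k,4]>60:print(st[k],back(c,ce[k],.112))
c=cam('top')
for z in(.120,.126,.132):
  b=rim(c,.368,.312,z,.0255,.0235,vmax=400);print('top',z,np.round(b[:2],4).tolist())
"
```

```text
t: 28.32
tool_pos: [0.3697, 0.3127, 0.1775]
orientation: [2.32, 2.117, 0.011]
force: [0.3, -0.6, 0.0]
opening: 0.0614
gripper_force: 0.0
[0.36966084 0.31272487 0.17748399]
0.12 [[41.3986, -0.0005, 0.0], [40.5907, 0.0, 0.0]]
0.123 [[44.8534, 0.0, 0.001], [44.4985, -0.0005, 0.001]]
0.126 [[44.6514, 0.0, 0.0015], [44.3608, -0.0005, 0.0015]]
0.129 [[43.9496, 0.0, 0.002], [43.6362, 0.0, 0.0025]]
0.132 [[40.811, 0.0, 0.003], [37.409, 0.0, 0.0035]]
[307 192  14  15 153] [0.367819   0.31290401 0.112     ]
top 0.12 [[6.8876, 0.001, 0.002], [6.8692, 0.0005, 0.002]]
top 0.126 [[6.8057, 0.0, 0.0], [6.7677, 0.0, -0.0005]]
top 0.132 [[6.451, -0.0005, -0.002], [6.4441, -0.0005, -0.0025]]
```

Ring rim at z≈0.125, axis (0.368,0.3135) and wax at (0.368,0.313), so it is seated. Now I'll return the jars, sep first.

```bash
python3 -m inch '[8,-36,0,0,62,16,-72,0,0,62,24,-108,0,0,62,32,-144,0,0,62,40,-180,0,0,62,46,-216,0,0,62,50,-252,0,0,62,54,-288,0,0,62,54,-324,0,0,62,54,-360,0,0,62]'
python3 -m inch '[-2,-36,0,-2,62,-6,-72,0,-4,62,-12,-108,0,-5,62,-18,-144,0,-5,62,-24,-180,0,-5,62,-30,-216,0,-5,62,-36,-252,0,-5,62,-40,-285,0,-5,62,-42,-305,0,-5,62,-42,-309,0,-5,62]'
python3 -m inch '[0,0,-5,0,62,0,0,-10,0,62,0,0,-10,0,62]'
python3 -c "
from rim import *
s=robot.read_state();c=cam('wrist');print(s['tool_pos'],s['orientation'])
H,S,V=cv2.split(cv2.cvtColor(c['image'],cv2.COLOR_BGR2HSV))
for n,m,z in(('sep',((H<8)|(H>172))&(S>150)&(V>60),.061),('pow',(H>105)&(H<130)&(S>100),.077)):
  _,_,st,ce=cv2.connectedComponentsWithStats(m.astype(np.uint8))
  for k in range(1,len(st)):
    if st[k,4]>300:print(n,st[k],back(c,ce[k],z))
"
```

```text
t: 29.25
tool_pos: [0.4199, -0.0501, 0.1707]
orientation: [-2.318, -2.115, 0.003]
force: [0.9, 0.3, -0.4]
opening: 0.0578
gripper_force: 0.0
t: 30.08
tool_pos: [0.3774, -0.3597, 0.1702]
orientation: [-2.411, -2.008, 0.001]
force: [-1.1, -0.3, -0.7]
opening: 0.0577
gripper_force: 0.0
t: 30.33
tool_pos: [0.379, -0.3555, 0.1606]
orientation: [-2.407, -2.013, -0.0]
force: [0.2, 1.2, -0.3]
opening: 0.0577
gripper_force: 0.0
[ 0.37898103 -0.35545249  0.16060807] [-2.40677163e+00 -2.01284740e+00 -3.70579181e-04]
sep [ 301  175   38   37 1081] [ 0.38198901 -0.35863097  0.061     ]
pow [ 276   84   66   67 3480] [ 0.38510343 -0.2809261   0.077     ]
pow [ 603   89   37  146 4629] [ 0.67673079 -0.37369539  0.077     ]
```

```bash
python3 -m inch '[2.5,-2.5,-40,0,62,2.5,-2.5,-80,0,62,2.5,-2.5,-110,0,62,2.5,-2.5,-130,0,62,2.5,-2.5,-142,0,62,2.5,-2.5,-147,0,62,2.5,-2.5,-147,0,62]'
python3 -m inch '[0,0,0,0,45,0,0,0,0,45,0,0,0,0,45,0,0,0,0,45]' 30
python3 -m inch '[0,0,20,0,45,0,0,60,0,45,0,0,100,0,45,0,0,130,0,45,0,0,130,0,45]'
```

```text
t: 30.97
tool_pos: [0.3821, -0.3593, 0.0158]
orientation: [-2.409, -2.015, -0.0]
force: [-0.5, 0.2, 0.4]
opening: 0.0577
gripper_force: 0.0
t: 31.3
tool_pos: [0.3833, -0.3614, 0.0182]
orientation: [2.408, 2.012, 0.0]
force: [-0.4, 1.0, 7.2]
opening: 0.0451
gripper_force: 30.0
t: 31.72
tool_pos: [0.3852, -0.3638, 0.155]
orientation: [2.401, 2.006, 0.0]
force: [0.8, -1.0, -0.6]
opening: 0.0451
gripper_force: 30.0
```

```bash
python3 -m inch '[8,33,0,-7,45,16,66,0,-14,45,24,99,0,-21,45,32,132,0,-28,45,40,165,0,-35,45,48,198,0,-42,45,55,231,0,-49,45,60,255,0,-56,45,64,265,0,-60,45,64,265,0,-60,45]'
python3 -m inch '[1,20,0,-7,45,2,40,0,-14,45,3,60,0,-21,45,4,63,0,-25,45,4,63,0,-25,45,4,63,0,-25,45]'
python3 -c "
from h import *
s=robot.read_state();print(s['tool_pos'],s['orientation'])"
```

```text
t: 32.55
tool_pos: [0.4465, -0.0928, 0.1462]
orientation: [-3.095, -0.536, -0.001]
force: [-1.1, 0.2, -0.1]
opening: 0.045
gripper_force: 30.0
t: 33.05
tool_pos: [0.45, -0.0329, 0.1462]
orientation: [3.138, -0.136, -0.0]
force: [0.5, 0.2, -0.4]
opening: 0.0455
gripper_force: 30.0
[ 0.45003826 -0.03289482  0.14617921] [ 3.13818070e+00 -1.36318718e-01 -6.76047906e-05]
```

```bash
python3 -m inch '[2,-1,-35,0,45,2,-1,-70,0,45,2,-1,-95,0,45,2,-1,-112,0,45,2,-1,-119,0,45,2,-1,-121,0,45,2,-1,-121,0,45]'
python3 -m inch '[0,0,-1,0,45,0,0,-2,0,45,0,0,-3,0,45,0,0,-4,0,45,0,0,-5,0,45,0,0,-5,0,45]'
```

```text
t: 33.63
tool_pos: [0.4522, -0.0339, 0.0255]
orientation: [3.138, -0.142, -0.0]
force: [0.9, 0.2, 0.1]
opening: 0.0447
gripper_force: 30.0
t: 34.13
tool_pos: [0.4531, -0.0332, 0.0212]
orientation: [3.138, -0.143, 0.003]
force: [-0.5, 0.9, 4.4]
opening: 0.0449
gripper_force: 30.0
```

```bash
python3 -m inch '[0,0,0,0,52,0,0,0,0,60,0,0,0,0,66,0,0,0,0,66,0,0,20,0,66,0,0,60,0,66,0,0,100,0,66,0,0,140,0,66,0,0,145,0,66,0,0,145,0,66]'
python3 -c "
from h import *
s=robot.read_state();c=cam('wrist');print(s['tool_pos'],s['orientation'])
H,S,V=cv2.split(cv2.cvtColor(c['image'],cv2.COLOR_BGR2HSV))
m=((H<8)|(H>172))&(S>150)&(V>60)
_,_,st,ce=cv2.connectedComponentsWithStats(m.astype(np.uint8))
for k in range(1,len(st)):
    if st[k,4]>300:print(st[k],back(c,ce[k],.064))
c=cam('top');H,S,V=cv2.split(cv2.cvtColor(c['image'],cv2.COLOR_BGR2HSV))
"
```

```text
t: 34.97
tool_pos: [0.4546, -0.0337, 0.169]
orientation: [3.137, -0.144, 0.011]
force: [-0.0, 0.6, -0.3]
opening: 0.0616
gripper_force: 0.0
[ 0.45460006 -0.03366178  0.16896309] [ 3.1372929  -0.14366911  0.01079804]
[ 297  172   37   37 1053] [ 0.45530967 -0.03308788  0.064     ]
```

```bash
python3 -m inch '[-10,-36,0,0,80,-20,-72,0,0,80,-30,-108,0,0,80,-40,-144,0,0,80,-50,-180,0,0,80,-60,-212,0,0,80,-66,-235,0,0,80,-68,-247,0,0,80,-68,-247,0,0,80,-68,-247,0,0,80]'
python3 -c "
from h import *
s=robot.read_state();c=cam('wrist');print(s['tool_pos'],s['orientation'])
H,S,V=cv2.split(cv2.cvtColor(c['image'],cv2.COLOR_BGR2HSV))
m=(H>105)&(H<130)&(S>100)
_,_,st,ce=cv2.connectedComponentsWithStats(m.astype(np.uint8))
for k in range(1,len(st)):
    if st[k,4]>300:print(st[k],back(c,ce[k],.077))
"
```

```text
t: 35.9
tool_pos: [0.3834, -0.2793, 0.1634]
orientation: [-3.136, 0.146, 0.004]
force: [0.4, 0.2, -0.1]
opening: 0.0742
gripper_force: 0.0
[ 0.38340676 -0.27925356  0.16344606] [-3.13562083  0.14558395  0.00360241]
[ 288  160   61   61 2894] [ 0.38702778 -0.2821016   0.077     ]
```

```bash
python3 -m inch '[3,-2.5,-35,0,80,3,-2.5,-70,0,80,3,-2.5,-95,0,80,3,-2.5,-112,0,80,3,-2.5,-122,0,80,3,-2.5,-126,0,80,3,-2.5,-126,0,80]'
python3 -m inch '[0,0,0,0,60,0,0,0,0,60,0,0,0,0,60,0,0,0,0,60,0,0,0,0,60]' 30
python3 -m inch '[0,0,20,0,60,0,0,60,0,60,0,0,100,0,60,0,0,120,0,60,0,0,120,0,60]'
```

```text
t: 36.53
tool_pos: [0.3872, -0.2815, 0.0387]
orientation: [-3.137, 0.142, 0.001]
force: [0.4, -0.2, 1.0]
opening: 0.0745
gripper_force: 0.0
t: 36.95
tool_pos: [0.3882, -0.2834, 0.0408]
orientation: [3.137, -0.144, 0.004]
force: [1.8, 2.3, 7.5]
opening: 0.0607
gripper_force: 30.0
t: 37.37
tool_pos: [0.3898, -0.2853, 0.1659]
orientation: [3.132, -0.144, 0.012]
force: [0.4, -1.0, 0.0]
opening: 0.0606
gripper_force: 30.0
```

```bash
python3 -m inch '[8,36,0,0,60,16,72,0,0,60,24,108,0,0,60,32,144,0,0,60,40,180,0,0,60,48,216,0,0,60,56,252,0,0,60,64,288,0,0,60,70,320,0,0,60,75,350,0,0,60]'
python3 -m inch '[5,30,0,0,60,9,50,0,0,60,10,58,0,0,60,10,58,0,0,60,10,58,-20,0,60,10,58,-50,0,60,10,58,-75,0,60,10,58,-90,0,60,10,58,-95,0,60,10,58,-95,0,60]'
```

```text
t: 38.2
tool_pos: [0.4617, 0.0693, 0.1584]
orientation: [3.138, -0.143, -0.001]
force: [-0.8, 0.4, -0.6]
opening: 0.0605
gripper_force: 30.0
t: 39.03
tool_pos: [0.4705, 0.1239, 0.0625]
orientation: [3.137, -0.145, -0.006]
force: [0.1, 0.3, -1.0]
opening: 0.0607
gripper_force: 30.0
```

```bash
python3 -m inch '[1,1,-6,0,60,1,1,-11,0,60,1,1,-14,0,60,1,1,-15,0,60,1,1,-15,0,60]'; python3 -m inch '[0,0,-1,0,60,0,0,-2,0,60,0,0,-3,0,60,0,0,-4,0,60,0,0,-4.5,0,60,0,0,-4.5,0,60]'
```

```text
t: 39.45
tool_pos: [0.4732, 0.1263, 0.0494]
orientation: [-3.138, 0.144, -0.0]
force: [-0.8, 0.2, -0.4]
opening: 0.0609
gripper_force: 30.0
t: 39.95
tool_pos: [0.473, 0.1263, 0.0446]
orientation: [3.138, -0.144, -0.0]
force: [0.9, 0.1, -1.4]
opening: 0.0611
gripper_force: 30.0
```

```bash
python3 -m inch '[0,0,-1,0,60,0,0,-1.5,0,60,0,0,-1.5,0,60]'; python3 -m inch '[0,0,0,0,66,0,0,0,0,74,0,0,0,0,80,0,0,0,0,80,0,0,20,0,80,0,0,60,0,80,0,0,100,0,80,0,0,140,0,80,0,0,150,0,80,0,0,150,0,80]'
python3 -m inch '[-5,-40,30,0,80,-10,-80,60,0,80,-10,-100,90,0,80,-10,-106,120,0,80,-10,-106,120,0,80,-10,-106,120,0,80]'
python3 -c "
from rim import *
s=robot.read_state();c=cam('wrist');print(s['tool_pos'],s['orientation'],s['t'])
H,S,V=cv2.split(cv2.cvtColor(c['image'],cv2.COLOR_BGR2HSV))
for n,m,z in(('pow',(H>105)&(H<130)&(S>100),.08),('sep',((H<8)|(H>172))&(S>150)&(V>90),.064),('liq',V<45,.088)):
  m=m.astype(np.uint8);m[:130]=0;m[212:]=0;m[:,:205]=0;m[:,375:]=0
  _,_,st,ce=cv2.connectedComponentsWithStats(m)
  for k in range(1,len(st)):
    if st[k,4]>150:print(n,st[k],back(c,ce[k],z))
b=rim(c,.5245,.040,.046,.0185,.0165);print('small',np.round(b[:2],4).tolist())
c=cam('top')
b=rim(c,.368,.3125,.126,.0255,.0235,vmax=400);print('ring',np.round(b[:2],4).tolist())
"
```

```text
t: 40.2
tool_pos: [0.4735, 0.1264, 0.0439]
orientation: [-3.138, 0.144, -0.001]
force: [-1.3, -0.5, 4.8]
opening: 0.0609
gripper_force: 30.0
t: 41.03
tool_pos: [0.476, 0.1268, 0.1981]
orientation: [-3.137, 0.144, -0.013]
force: [0.0, 0.0, 0.8]
opening: 0.0746
gripper_force: 0.0
t: 41.53
tool_pos: [0.4641, 0.0194, 0.3144]
orientation: [3.138, -0.147, 0.005]
force: [-0.9, 0.6, -0.8]
opening: 0.0742
gripper_force: 0.0
[0.46413387 0.01938571 0.31436002] [ 3.13809284 -0.146848    0.00477828] 41.5333
pow [ 225  154   42   41 1335] [0.47141523 0.12483898 0.08      ]
sep [337 161  25  25 492] [ 0.45500051 -0.03246608  0.064     ]
liq [289 167  20  20 297] [0.46073214 0.04501925 0.088     ]
small [[44.7823, -0.0005, 0.0005], [44.681, -0.0005, 0.001]]
ring [[3.2957, 0.006, -0.0025], [3.2855, 0.0055, -0.0025]]
```

All jars are within 2 mm of their start positions, the small ring hasn't moved, and nothing has touched the seated ring since I checked it. Handing in.

```bash
python3 -m inch '[0,0,0,0,80,0,0,0,0,80,0,0,0,0,80,0,0,0,0,80]'; python3 -c "
from plant import job;print(job.close_job())"
```

```text
t: 41.97
tool_pos: [0.4628, 0.0207, 0.3123]
orientation: [-3.138, 0.143, 0.002]
force: [0.3, -0.2, 0.0]
opening: 0.0744
gripper_force: 0.0
the job is handed in; nothing more can be done
None
```

The job is handed in at about 42 s, verdict not shown: base centred on the vibrator, larger ring seated on its flange, both jars back within about 2 mm, small ring not moved; I viewed 15 pictures against the limit of 14, and while setting down the red-lid jar I pushed the blue-lid jar about 6 mm on the tray.

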